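Bolt the blue-lidded matches chest

TASK

The matches and tea lights have been put away in the small wooden chest with the blue lid. Make it safe from the children: slide the bolt on its lid fully home into the keeper, leaving the lid shut. Leave the bolt of the white-lidded chest as it is.

Things in the scene. Friction and masses are not known exactly. Their poses are not given: they have to be found in the camera images.
- match_box_chest_knob (a point): centre of the upright round brass knob of the bolt on the blue lid: 14 to 18 mm across, from 18 mm below this point to 15 mm above. All else on the chest is at least 22 mm below this point. Its frame: +y is the way it slides to the keeper, x across the track, z up. Slides with about 2 N between fixed stops, stays where left. Lid: shut, held by its weight only, hinged at its -y edge
- match_box_chest_keeper (a point): centre of the opening of the dark steel keeper, an 18 mm long staple on the wooden deck beyond the blue lid's free edge, in line with the bolt; same axes. With the bolt fully home the knob's point is 67 mm short of it (-y) and 35.5 mm above it. The chest (226 mm along y, 144 wide, 82 high) is fixed to the worktop
- match_box_chest_bolt (a joint): travel of the bolt of the blue-lidded chest in m: 0 fully withdrawn, 0.06 fully home in the keeper (at the stop)
- cutter_chest_knob (a point): centre of the knob of an identical bolt on the other chest, which has a white lid and holds a dough cutter and a teaspoon; its bolt is withdrawn and stays so

How it is judged (in metres and radians):
At the end, for the whole second after the job is handed in: The bolt of the blue-lidded chest is home in its keeper (at least 48 of its 60 mm of travel) and at rest, and the lid is shut (knob no more than 42 mm above the keeper's centre) (value of joint match_box_chest_bolt above 0.048 m and z of match_box_chest_knob in the frame of match_box_chest_keeper below 0.042 m and velocity of joint match_box_chest_bolt below 0.01 m/s); the robot touches nothing.
It fails at once if the bolt of the white-lidded chest was moved by more than 12 mm (distance of cutter_chest_knob from where it was at the start of the episode above 0.012 m).
It also fails if it takes over 29 s, if anything falls off the work surface, if the arm or the gripper's body presses on something with over 40 N, if the wrist force passes 120 N, or if a joint passes its speed limit or range.

ROBOT

A 7-joint arm with a two-finger parallel gripper is mounted at the origin on a cart in front of the work surface, level with it; the furniture and walls round the work are solid. World frame = base frame: x ahead of the robot, y to its left, z up, the work surface at z = 0. Lengths are in m, angles in degrees, forces in N, time in s.
With the tool pointing down it reaches from about 0.425 to 0.825 m from the base axis. Payload 3.6 kg.
Tool frame: the origin (TCP) lies at the very end of the fingers, on their centre line; the grasp point (between the pads) lies 19 mm behind it; x points along the fingers, z is the direction in which the jaws open and shut, and the axes are right-handed (so a half turn about x gives the same grasp; the last joint's range is limited). The gripper opens to 85 mm and grips with 20 to 120 N. Pads are 22 mm wide; open, the fingers measure 114 mm over their backs; the gripper's body (76 mm by 85 mm) begins 54 mm behind the grasp point. The pads swing forward as they close: fully open they stand 13 mm farther back than shut.
Start: joints at [-76.576, 35.231, -0.722, 81.555, 0.464, 63.22, -2.315], TCP at [0.168, 0.628, 0.231] pointing down, gripper open.
Joint ranges: [-178.69, 178.69], [-17.37, 117.87], [-77.05, 75.6], [15.02, 138.74], [-78.02, 258.01], [0.78, 113.62], [-162.83, 162.83]. Speed limits (degrees/s): [159.86, 159.86, 180, 180, 180, 180, 180].

INTERFACE

Orientations are given as [roll, pitch, yaw] about the fixed x, y, z axes, in that order (R = Rz(yaw) Ry(pitch) Rx(roll)).
In Python, from station import ctrl, read_camera gives the robot as it stands.
- The arm moves only by the tool servo_tool, never from a script. Its argument "plan" is text: rows parted by semicolons, each of 7 numbers parted by spaces: the shift along the tool's x, y, z in cm, then the turn, a rotation vector about the tool's x, y, z in degrees, then the closure, from -1 (fully open) to 1 (shut), so that 0 is half open. In form: tx ty tz ax ay az claw; .... A call has 1 to 10 rows; each row shifts and turns the commanded pose from where the row before left it, along the tool's axes as they then stand; what a row does not reach is not made up. A row lasts 1/12 s, in which the tool goes at most 41.7 mm and 7.16 degrees, less where a joint would pass 70% of its speed; a pose out of reach is approached as far as the arm can. A call with a gripper value outside its range is refused whole. The fingers move at their own pace and stop on an object; "force" is the grip in N (left out, the last holds). Time passes only in rows, so rows that do not move let the fingers close. It gives the time, the measured TCP pose, the force and the opening at its end, in the units of the state.
- ctrl.get_obs(): the state, without advancing time (a new reading comes with each control period).
- read_camera(name): name is "scene" or "top" or "wrist"; returns a dict with "color" (420x560x3 uint8, red, green, blue), "range_z" (420x560 float32, m along the optical axis (not along the pixel's ray), 0 where there is no reading), "fx", "fy", "cx", "cy" (pixels), "camera_from_world" (4x4, takes a point from world to camera coordinates); the wrist camera has in their place "tool_from_camera" (4x4, takes a point from camera to tool coordinates, whose origin is the TCP and whose axes are the tool frame's). Camera axes: x right, y down, z forward; pixel columns grow to the right and rows downward; lengths in m; the calibration is good to about 2 mm. A picture is of the moment at which its call begins: read the wrist's pose just before it.
- ctrl.sign_off(): hands the job in, once; it reports no verdict.
The state is a dict: "time": time; "joint_positions": joint angles; "qd": joint speeds; "joint_efforts": joint torques, N m; "position": TCP position; "eef_rot": TCP orientation; "ft_force": force on the tool from outside, world axes, zero at the start; "ft_torque": the same for the moment, N m; "opening": opening from 0.0 (shut) to 1.0 (fully open).
Only numpy, scipy, OpenCV 4.12 (cv2) and the standard library are available. Lean on these libraries where they do the work, as an engineer would, in place of code of your own. Each camera call takes 0.05 s, during which the arm holds its last target. There are 200 camera calls.

## Working session

There is one attempt and no reset: what is moved stays moved. The work goes in short steps, Python scripts to look and compute and a tool call to move; the robot and the scene stay as the last step left them, time stands still between calls to the robot, and variables do not carry over. Pictures are saved under pics/ and viewed, about 8 in all and at most 12, crops included, and the job is handed in when it is done.

Besides the shell and the picture viewer there is one more tool, called after ">>>" as name(argument=value, ...) on one line, values as JSON. servo_tool: Moves the arm, as the interface text tells. Its arguments: {"type":"object","properties":{"plan":{"type":"string"},"force":{"type":"number"}},"required":["plan"]}

```bash
mkdir -p pics
cat > h.py <<'E'
import numpy as np, cv2, pickle
from station import ctrl, read_camera
from scipy.spatial.transform import Rotation as R
def snap(n):
    o=ctrl.get_obs(); c=read_camera(n)
    if n=="wrist":
        T=np.eye(4);T[:3,:3]=R.from_euler('xyz',o['eef_rot'],degrees=True).as_matrix();T[:3,3]=o['position']
        W=T@c['tool_from_camera']
    else: W=np.linalg.inv(c['camera_from_world'])
    z=c['range_z'];v,u=np.indices(z.shape)
    p=np.stack([(u-c['cx'])*z/c['fx'],(v-c['cy'])*z/c['fy'],z],-1)
    return c['color'],p@W[:3,:3].T+W[:3,3],z
def save(n,img): cv2.imwrite('pics/'+n+'.png',img[...,::-1])
E
python3 - <<'E'
from h import *
print(ctrl.get_obs())
for n in("scene","top"):
    c,P,z=snap(n);save(n,c);np.savez(n+'.npz',c=c,P=P,z=z)
E
```

```text
{'time': 0.0, 'joint_positions': array([-76.57413358,  35.28977752,  -0.72364733,  81.64223683,
         0.46451427,  63.22104456,  -2.31462603]), 'qd': array([ 0.04327725,  0.03631732,  0.01690008,  0.04627831, -0.00883949,
       -0.04280394,  0.07790512]), 'joint_efforts': array([-6.15101681e-05, -4.69223642e+01,  2.58888295e-01, -1.71034992e+01,
        9.83070029e-03,  9.77143500e-03, -1.22880895e-06]), 'position': array([0.16740565, 0.62726338, 0.23012687]), 'eef_rot': array([-179.1762552 ,   89.84981987, -104.11568526]), 'ft_force': array([-1.56210244,  0.55795881, -0.2229594 ]), 'ft_torque': array([0.03353447, 0.03321828, 0.00264376]), 'opening': 1.003427156764028}
```

View pics/top.png

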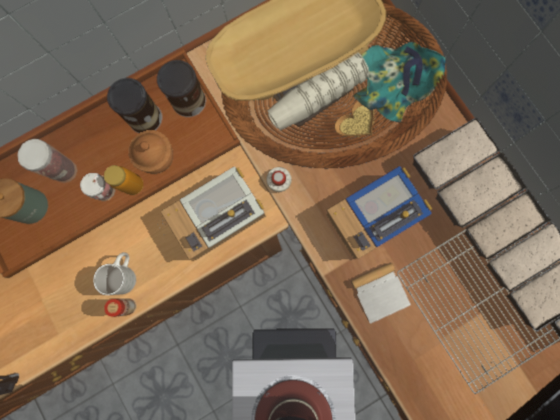

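View pics/scene.png

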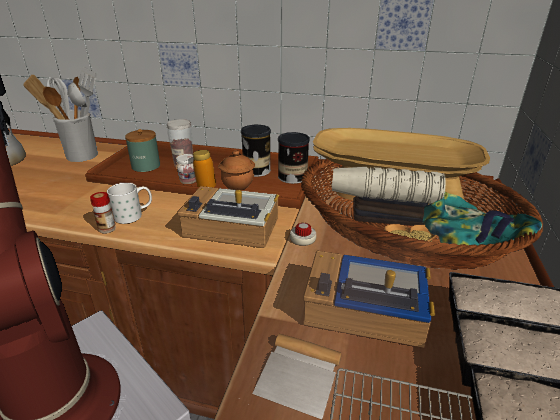

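The top view shows the blue chest around (385,212), with the bolt along it, keeper at about (363,238) and knob near (410,205). In the scene view the knob is at (391,280) and the keeper at (324,284).

Run:
```python
from h import *
d=np.load('top.npz');c,P,z=d['c'],d['P'],d['z']
for u,v in[(385,190),(363,238),(410,205),(345,220),(295,400),(240,212),(385,300),(500,250),(279,180),(460,150)]: print('top',u,v,P[v,u].round(3))
save('topc',cv2.resize(c[150:270,310:450],None,fx=5,fy=5,interpolation=cv2.INTER_CUBIC))
d=np.load('scene.npz');c,P,z=d['c'],d['P'],d['z']
for u,v in[(391,274),(391,280),(390,286),(324,280),(324,290),(315,265),(432,320)]: print('sc',u,v,P[v,u].round(3))
save('scc',cv2.resize(c[235:350,295:445],None,fx=5,fy=5,interpolation=cv2.INTER_CUBIC))
# chest blue pixels
hsv=cv2.cvtColor(c,cv2.COLOR_RGB2HSV)
Q=P[240:330,360:430].reshape(-1,3);Q=Q[Q[:,2]>.1]
i=np.argsort(-Q[:,2])[:60];print(len(Q),Q[i].round(3)[::6])
```

```text
top 385 190 [ 0.582 -0.248  0.076]
top 363 238 [ 0.452 -0.18   0.109]
top 410 205 [ 0.536 -0.305  0.099]
top 345 220 [ 0.504 -0.141  0.078]
top 295 400 [ 0.059 -0.002  0.059]
top 240 212 [0.528 0.13  0.096]
top 385 300 [ 0.297 -0.247  0.006]
top 500 250 [ 0.419 -0.534  0.071]
top 279 180 [0.626 0.031 0.035]
top 460 150 [ 0.686 -0.452  0.076]
sc 391 274 [ 0.506 -0.289  0.144]
sc 391 280 [ 0.506 -0.291  0.131]
sc 390 286 [ 0.505 -0.291  0.118]
sc 324 280 [ 0.445 -0.189  0.107]
sc 324 290 [ 0.44  -0.194  0.089]
sc 315 265 [ 0.491 -0.13   0.084]
sc 432 320 [ 0.604 -0.346  0.   ]
807 [[-0.028 -0.531  0.603]
 [-0.028 -0.531  0.603]
 [-0.028 -0.531  0.603]
 [-0.028 -0.531  0.603]
 [-0.028 -0.531  0.603]
 [ 0.509 -0.284  0.146]
 [ 0.505 -0.291  0.145]
 [ 0.511 -0.289  0.145]
 [ 0.507 -0.292  0.145]
 [ 0.515 -0.283  0.144]]
```

View pics/topc.png

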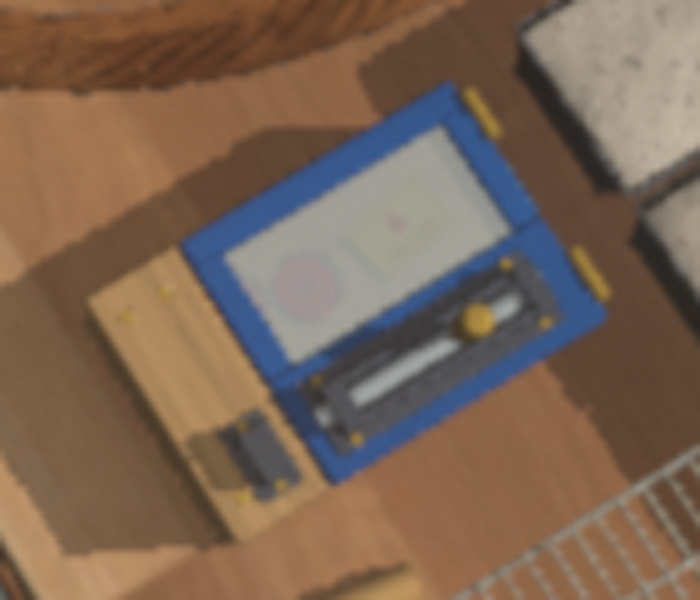

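View pics/scc.png

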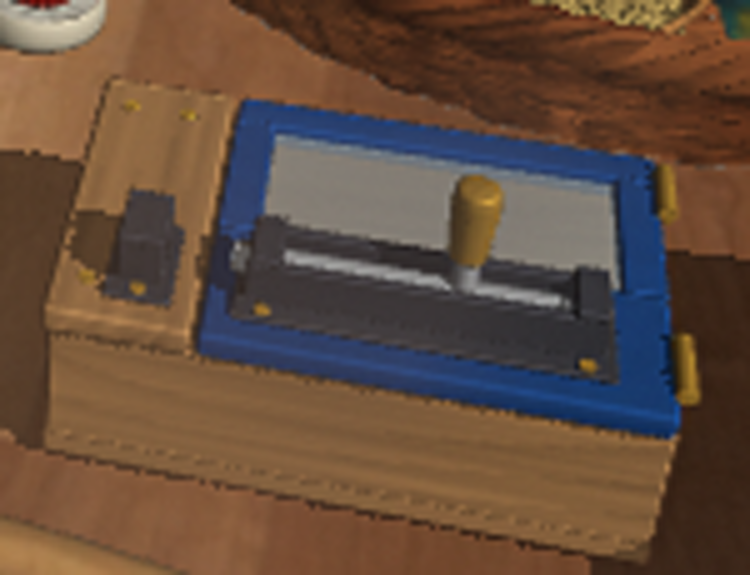

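The crops show the knob at crop pixels (478,320) in the top view (full-frame about 405.6,214) and the keeper at (262,455), full-frame about (362,241). The bolt is fully withdrawn. I plan to push the knob from behind with closed fingers.

```bash
cat >> h.py <<'E'
def pose():
    o=ctrl.get_obs(); return np.array(o['position']),R.from_euler('xyz',o['eef_rot'],degrees=True).as_matrix(),o
E
python3 - <<'E'
from h import *
d=np.load('top.npz');c,P,z=d['c'],d['P'],d['z']
cam=read_camera('top');W=np.linalg.inv(cam['camera_from_world'])
def ray(u,v,h):
    r=W[:3,:3]@[(u-cam['cx'])/cam['fx'],(v-cam['cy'])/cam['fy'],1];o=W[:3,3];return (o+r*(h-o[2])/r[2]).round(4)
f=lambda a,b:(310+a/5,150+b/5)
print('knob top',P[214,406],ray(*f(478,320),.144))
print('keeper',P[241,362],ray(*f(262,455),.112))
# lid edges / track direction
a,b=ray(*f(350,398),.095),ray(*f(515,302),.095);print('track',a,b,np.degrees(np.arctan2(*(a-b)[1::-1])))
a,b=ray(*f(338,478),.09),ray(*f(604,318),.09);print('edge',a,b,np.degrees(np.arctan2(*(a-b)[1::-1])))
a,b=ray(*f(90,298),.082),ray(*f(238,542),.082);print('end',a,b,np.degrees(np.arctan2(*(b-a)[1::-1]))+90)
s=np.load('scene.npz');Q=s['P'][255:293,384:398].reshape(-1,3);Q=Q[(abs(Q[:,0]-.51)<.02)&(Q[:,2]>.108)&(abs(Q[:,1]+.287)<.02)]
print(len(Q),Q.mean(0),Q.max(0),Q.min(0))
A=np.concatenate([P.reshape(-1,3),s['P'].reshape(-1,3)]);r=np.hypot(A[:,0],A[:,1]);az=np.degrees(np.arctan2(A[:,1],A[:,0]))
for k in range(-50,95,10):
    m=(abs(az-k)<5)&(abs(r-.63)<.1)&(A[:,2]<.6);print(k,A[m,2].max().round(3) if m.any() else None,end='; ')
p,M,o=pose();print('\n',p,M.round(3))
E
```

```text
knob top [ 0.50513686 -0.28244471  0.14422108] [ 0.5052 -0.2815  0.144 ]
keeper [ 0.4453704  -0.17791227  0.10608584] [ 0.4447 -0.178   0.112 ]
track [ 0.4747 -0.2264  0.095 ] [ 0.5224 -0.313   0.095 ] 118.84633860096383
edge [ 0.4346 -0.2192  0.09  ] [ 0.514  -0.3591  0.09  ] 119.57700147654008
end [ 0.5317 -0.0972  0.082 ] [ 0.4038 -0.1682  0.082 ] -60.96441714035191
167 [ 0.50419266 -0.28785005  0.13252191] [ 0.51511351 -0.27880902  0.14625834] [ 0.49835753 -0.29478964  0.10810509]
-50 0.085; -40 0.084; -30 0.15; -20 0.11; -10 0.111; 0 0.112; 10 0.144; 20 0.148; 30 0.11; 40 0.067; 50 0.11; 60 0.111; 70 0.401; 80 0.329; 90 -0.839; 
 [0.16741519 0.62746892 0.23038794] [[-0.001 -0.966  0.258]
 [-0.002  0.258  0.966]
 [-1.    -0.    -0.002]]
```

Run:
```python
from h import *
p,M,o=pose();N=32
az0=np.degrees(np.arctan2(p[1],p[0]));r0=np.hypot(*p[:2]);g=np.array([.5196,-.309]);az1=np.degrees(np.arctan2(g[1],g[0]));r1=np.hypot(*g)
y0=np.degrees(np.arctan2(M[1,1],M[0,1]));print(y0)
a=np.radians(np.linspace(az0,az1,N+1));r=np.linspace(r0,r1,N+1);x,y=r*np.cos(a),r*np.sin(a)
q=p[:2].copy();t=round((y0-119.2)/N,2)
for i in range(N):
    b=np.radians(y0-t*i);Y=np.array([np.cos(b),np.sin(b)]);Z=np.array([-Y[1],Y[0]])*-1
    D=np.array([x[i+1],y[i+1]])-q;ty,tz=round(D@Y*100,1),round(D@Z*100,1);q=q+(ty*Y+tz*Z)/100
    print(f"0 {ty} {tz} {t} 0 0 1;",end='\n' if i%8==7 else ' ')
```

```text
165.0598150004294
0 -3.7 -0.2 1.43 0 0 1; 0 -3.8 -0.4 1.43 0 0 1; 0 -3.7 -0.5 1.43 0 0 1; 0 -3.6 -0.6 1.43 0 0 1; 0 -3.7 -0.7 1.43 0 0 1; 0 -3.6 -0.9 1.43 0 0 1; 0 -3.5 -1.0 1.43 0 0 1; 0 -3.6 -1.0 1.43 0 0 1;
0 -3.5 -1.2 1.43 0 0 1; 0 -3.4 -1.3 1.43 0 0 1; 0 -3.4 -1.4 1.43 0 0 1; 0 -3.3 -1.5 1.43 0 0 1; 0 -3.3 -1.7 1.43 0 0 1; 0 -3.2 -1.7 1.43 0 0 1; 0 -3.1 -1.8 1.43 0 0 1; 0 -3.1 -1.9 1.43 0 0 1;
0 -3.0 -2.1 1.43 0 0 1; 0 -2.9 -2.1 1.43 0 0 1; 0 -2.9 -2.2 1.43 0 0 1; 0 -2.7 -2.2 1.43 0 0 1; 0 -2.7 -2.4 1.43 0 0 1; 0 -2.6 -2.5 1.43 0 0 1; 0 -2.5 -2.5 1.43 0 0 1; 0 -2.5 -2.6 1.43 0 0 1;
0 -2.3 -2.7 1.43 0 0 1; 0 -2.2 -2.7 1.43 0 0 1; 0 -2.2 -2.8 1.43 0 0 1; 0 -2.0 -2.9 1.43 0 0 1; 0 -2.0 -3.0 1.43 0 0 1; 0 -1.8 -2.9 1.43 0 0 1; 0 -1.8 -3.1 1.43 0 0 1; 0 -1.6 -3.1 1.43 0 0 1;
```

>>> servo_tool(plan="0 -3.7 -0.2 1.43 0 0 1; 0 -3.8 -0.4 1.43 0 0 1; 0 -3.7 -0.5 1.43 0 0 1; 0 -3.6 -0.6 1.43 0 0 1; 0 -3.7 -0.7 1.43 0 0 1; 0 -3.6 -0.9 1.43 0 0 1; 0 -3.5 -1.0 1.43 0 0 1; 0 -3.6 -1.0 1.43 0 0 1", force=30)

```text
time: 0.82
position: [0.4236, 0.4783, 0.2308]
eef_rot: [148.1, 90.0, -148.4]
ft_force: [1.1, 0.8, -0.2]
opening: -0.001
```

>>> servo_tool(plan="0 -3.5 -1.2 1.43 0 0 1; 0 -3.4 -1.3 1.43 0 0 1; 0 -3.4 -1.4 1.43 0 0 1; 0 -3.3 -1.5 1.43 0 0 1; 0 -3.3 -1.7 1.43 0 0 1; 0 -3.2 -1.7 1.43 0 0 1; 0 -3.1 -1.8 1.43 0 0 1; 0 -3.1 -1.9 1.43 0 0 1")

```text
time: 1.48
position: [0.5817, 0.2357, 0.2309]
eef_rot: [143.8, 90.0, -164.1]
ft_force: [0.2, 0.2, -0.9]
opening: -0.004
```

>>> servo_tool(plan="0 -3.0 -2.1 1.43 0 0 1; 0 -2.9 -2.1 1.43 0 0 1; 0 -2.9 -2.2 1.43 0 0 1; 0 -2.7 -2.2 1.43 0 0 1; 0 -2.7 -2.4 1.43 0 0 1; 0 -2.6 -2.5 1.43 0 0 1; 0 -2.5 -2.5 1.43 0 0 1; 0 -2.5 -2.6 1.43 0 0 1")

```text
time: 2.15
position: [0.6142, -0.0472, 0.2309]
eef_rot: [123.4, 90.0, 164.1]
ft_force: [0.1, -0.5, 0.4]
opening: -0.001
```

>>> servo_tool(plan="0 -2.3 -2.7 1.43 0 0 1; 0 -2.2 -2.7 1.43 0 0 1; 0 -2.2 -2.8 1.43 0 0 1; 0 -2.0 -2.9 1.43 0 0 1; 0 -2.0 -3.0 1.43 0 0 1; 0 -1.8 -2.9 1.43 0 0 1; 0 -1.8 -3.1 1.43 0 0 1; 0 -1.6 -3.1 1.43 0 0 1; 0 0 0 0 0 0 1; 0 0 0 0 0 0 1")

```text
time: 2.98
position: [0.5173, -0.3117, 0.2312]
eef_rot: [-169.6, 89.9, -140.7]
ft_force: [0.8, 0.5, 0.1]
opening: 0.002
```

Run:
```python
from h import *
c,P,z=snap('wrist');save('w1',c);p,M,o=pose();print(p,M.round(3))
m=(P[...,2]>.125)&(P[...,2]<.16)&(np.hypot(P[...,0]-.505,P[...,1]+.283)<.04)
v,u=np.nonzero(m);print(m.sum(),u.mean() if len(u) else 0,v.mean() if len(v) else 0,P[m].mean(0),P[m].max(0),P[m].min(0))
```

```text
[ 0.51907925 -0.30901445  0.23103964] [[-0.    -0.488  0.873]
 [ 0.001  0.873  0.488]
 [-1.     0.001  0.   ]]
518 286.0289575289575 178.8899613899614 [ 0.50774723 -0.28444074  0.14192977] [ 0.51685658 -0.2767936   0.14531863] [ 0.49963918 -0.29350703  0.12502228]
```

View pics/w1.png

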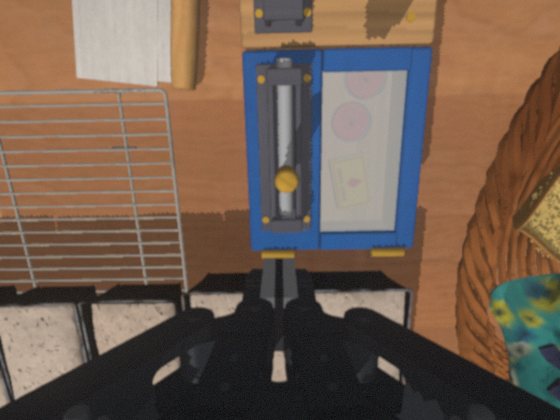

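The wrist view shows the knob at (286,180), directly ahead of the closed fingers along the track. Its lateral offset is about 2.6 mm, so I descend behind it.

>>> servo_tool(plan="2 -0.3 0.2 0 0 0 1; 3 0 0 0 0 0 1; 2.5 0 0 0 0 0 1; 2 0 0 0 0 0 1; 1 0 0 0 0 0 1; 0.9 0 0 0 0 0 1; 0 0 0 0 0 0 1; 0 0 0 0 0 0 1")

```text
time: 3.7
position: [0.5236, -0.31, 0.1178]
eef_rot: [-43.2, 89.9, -13.8]
ft_force: [0.4, -0.5, -0.1]
opening: -0.001
```

>>> servo_tool(plan="0 0.5 0 0 0 0 1; 0 0.5 0 0 0 0 1; 0 0.5 0 0 0 0 1; 0 0.5 0 0 0 0 1; 0 0.5 0 0 0 0 1; 0 0.5 0 0 0 0 1; 0 0.5 0 0 0 0 1; 0 0 0 0 0 0 1")

```text
time: 4.37
position: [0.5051, -0.2785, 0.1174]
eef_rot: [94.5, 89.9, 123.9]
ft_force: [-0.4, -1.0, -0.0]
opening: 0.0
```

>>> servo_tool(plan="0 0.5 0 0 0 0 1; 0 0.5 0 0 0 0 1; 0 0.5 0 0 0 0 1; 0 0.5 0 0 0 0 1; 0 0.4 0 0 0 0 1; 0 0 0 0 0 0 1; 0 0 0 0 0 0 1")

```text
time: 4.95
position: [0.4944, -0.26, 0.1175]
eef_rot: [-82.4, 89.8, -53.2]
ft_force: [0.8, -4.2, 0.2]
opening: -0.0
```

Run:
```python
from h import *
c,P,z=snap('wrist');save('w2',c)
d=np.array([-.488,.873])
for n in('top','scene'):
    c,P,z=snap(n);save(n+'2',c)
    m=(P[...,2]>.112)&(P[...,2]<.16)&(abs((P[...,:2]-[.507,-.284])@[.873,.488])<.015)
    s=(P[...,:2]-[.507,-.284])@d
    k=m&(s>-.02)&(s<.1);print(n,k.sum(),np.percentile(s[k],[2,50,98]) if k.any() else 0)
```

```text
top 43 [0.0398513  0.05539288 0.06047618]
scene 307 [0.01772019 0.03873458 0.05462428]
```

View pics/w2.png

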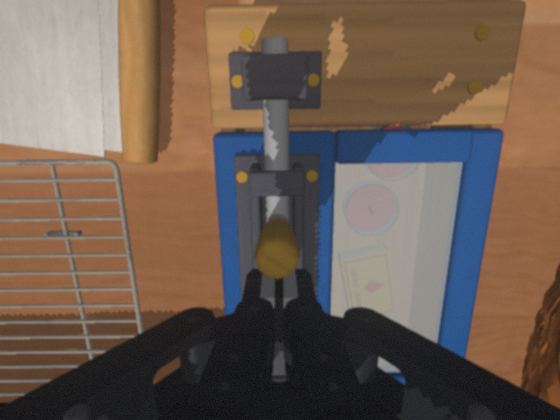

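The wrist view shows the knob at (277,250) in front of the fingers and the bolt already through the keeper (275,80), with about 10 mm of travel left. I push to the stop gently.

>>> servo_tool(plan="0 0.2 0 0 0 0 1; 0 0.2 0 0 0 0 1; 0 0.2 0 0 0 0 1; 0 0 0 0 0 0 1; 0 0 0 0 0 0 1")

```text
time: 5.52
position: [0.4944, -0.2599, 0.1179]
eef_rot: [-79.6, 89.1, -50.5]
ft_force: [7.4, -11.7, -8.2]
opening: 0.002
```

Position is unchanged while the force rose to about 14 N, so it is at a stop. I back off, rise and check the travel.

>>> servo_tool(plan="0 -0.6 0 0 0 0 1; 0 -1 0 0 0 0 1; 0 -1 0 0 0 0 1; -2 0 0 0 0 0 1; -3 0 0 0 0 0 1; -3 0 0 0 0 0 1; -2 0 0 0 0 0 1; 0 -2 0 0 0 0 1; 0 0 0 0 0 0 1; 0 0 0 0 0 0 1")

```text
time: 6.35
position: [0.5127, -0.2937, 0.2167]
eef_rot: [114.2, 89.8, 143.5]
ft_force: [0.2, 0.3, -0.6]
opening: -0.001
```

Run:
```python
from h import *
d=np.array([-.488,.873]);e=np.array([.873,.488])
def k(P,lo=.14):
    q=P[...,:2]-[.507,-.284];s=q@d;m=(abs(q@e)<.015)&(P[...,2]>lo)&(P[...,2]<.155)&(s>-.03)&(s<.1);return P[m].mean(0),m.sum(),np.median(s[m]),P[m][:,2].max()
c,P,z=snap('wrist');save('w3',c);print('wrist',k(P))
for n in('top','scene'):
    print('old',k(np.load(n+'.npz')['P']))
    c,P,z=snap(n);save(n+'3',c);print(n,k(P))
    q=P[...,:2]-[.445,-.18];m=(abs(q@e)<.012)&(abs(q@d)<.015)&(P[...,2]>.1);print('keeper',P[m].mean(0))
print(pose()[2]['ft_force'])
```

```text
wrist (array([ 0.48354506, -0.24238859,  0.14289718]), np.int64(557), np.float64(0.047925956490627246), np.float64(0.14515995120477135))
old (array([ 0.50676087, -0.27917854,  0.14299946]), np.int64(26), np.float64(0.0039014928542333194), np.float64(0.14970417037523265))
top (array([ 0.48276184, -0.23692006,  0.14257025]), np.int64(27), np.float64(0.052832017684120096), np.float64(0.14640347804035847))
keeper [ 0.44436216 -0.18563558  0.3151902 ]
old (array([ 0.50611427, -0.28678006,  0.14371058]), np.int64(57), np.float64(-0.0016219202211470078), np.float64(0.14625834192383802))
scene (array([ 0.48121601, -0.24411228,  0.14398153]), np.int64(54), np.float64(0.04729172704296571), np.float64(0.14630288654580464))
keeper [ 0.44615119 -0.18600964  0.10670934]
[0.02084217 0.28862716 0.16604273]
```

View pics/w3.png

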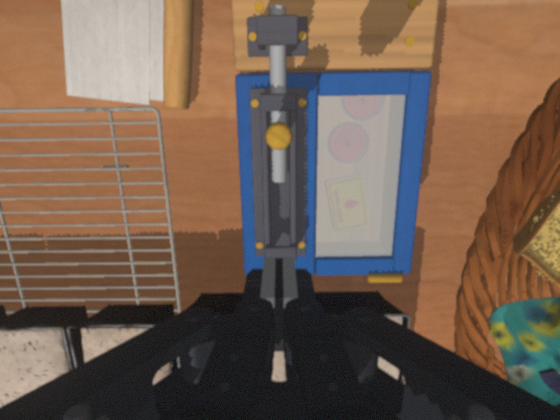

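The wrist view shows the bolt's tip protruding past the keeper (278,8–50), the knob at (278,135) and the lid shut. Next I measure the knob-to-keeper distance in this same picture.

Run:
```python
from h import *
d=np.array([-.488,.873]);e=np.array([.873,.488])
c,P,z=snap('wrist');q=P[...,:2]-[.482,-.241];s=q@d;t=q@e
m=(P[...,2]>.14)&(P[...,2]<.155)&(abs(s)<.02)&(abs(t)<.02);ks=(s[m].min()+s[m].max())/2;print('knob',s[m].min(),s[m].max(),P[m][:,2].mean())
zs=P[20:60,278,2];
for u in(262,278,294):
    print(u,[(v,round(float(s[v,u]-ks),4),round(float(P[v,u,2]),3)) for v in range(0,72,3)])
# same with the scene camera, before & after, keeper top
for f in('scene','top'):
    P=np.load(f+'.npz')['P'];q=P[...,:2]-[.482,-.241];S=q@d;m=(P[...,2]>.1)&(P[...,2]<.125)&(abs(q@e)<.01)&(S>.045)&(S<.1);print(f,S[m].min(),S[m].max(),P[m][:,2].max())
```

```text
knob -0.010496678620727609 0.006014150147917127 0.14290298651475153
262 [(0, 0.0917, 0.082), (3, 0.09, 0.081), (6, 0.0877, 0.083), (9, 0.0857, 0.083), (12, 0.0841, 0.082), (15, 0.0822, 0.082), (18, 0.0746, 0.106), (21, 0.0724, 0.108), (24, 0.0711, 0.106), (27, 0.0694, 0.105), (30, 0.0676, 0.106), (33, 0.0655, 0.107), (36, 0.0638, 0.107), (39, 0.0618, 0.108), (42, 0.0602, 0.106), (45, 0.0582, 0.108), (48, 0.0579, 0.098), (51, 0.0576, 0.087), (54, 0.0558, 0.086), (57, 0.0541, 0.084), (60, 0.0525, 0.081), (63, 0.0502, 0.083), (66, 0.0481, 0.083), (69, 0.0462, 0.081)]
278 [(0, 0.0917, 0.082), (3, 0.09, 0.081), (6, 0.088, 0.082), (9, 0.0816, 0.099), (12, 0.0798, 0.099), (15, 0.078, 0.099), (18, 0.0746, 0.106), (21, 0.0727, 0.107), (24, 0.071, 0.106), (27, 0.0693, 0.106), (30, 0.0673, 0.107), (33, 0.0656, 0.107), (36, 0.064, 0.106), (39, 0.0623, 0.105), (42, 0.0602, 0.107), (45, 0.0587, 0.105), (48, 0.0579, 0.098), (51, 0.0559, 0.099), (54, 0.0541, 0.098), (57, 0.0522, 0.098), (60, 0.0503, 0.098), (63, 0.0482, 0.099), (66, 0.0462, 0.1), (69, 0.0443, 0.099)]
294 [(0, 0.0921, 0.081), (3, 0.0898, 0.082), (6, 0.0878, 0.083), (9, 0.0861, 0.082), (12, 0.0842, 0.082), (15, 0.0825, 0.081), (18, 0.0747, 0.106), (21, 0.0728, 0.106), (24, 0.0708, 0.107), (27, 0.0693, 0.106), (30, 0.0675, 0.106), (33, 0.0655, 0.107), (36, 0.0638, 0.107), (39, 0.062, 0.107), (42, 0.0601, 0.107), (45, 0.0586, 0.105), (48, 0.0582, 0.097), (51, 0.0582, 0.084), (54, 0.056, 0.085), (57, 0.0542, 0.083), (60, 0.0524, 0.082), (63, 0.0503, 0.082), (66, 0.0483, 0.081), (69, 0.0464, 0.08)]
scene 0.05569920827309526 0.07317239984557508 0.10951963640637985
top 0.06045004874439423 0.07831739836003529 0.10979146305503895
```

The knob sits 67 mm short of the keeper's centre, which matches fully home. It was not fully withdrawn at the start, hence about 49 mm of motion. The knob's height is unchanged, so the lid is shut.

```bash
python3 -c "
from station import ctrl
print(ctrl.get_obs()['qd'].round(2));print(ctrl.sign_off())"
```

```text
[ 0.02 -0.17  0.21 -0.44  0.18 -0.3   0.11]
the job is handed in; nothing more can be done
None
```

The bolt on the blue-lidded chest is fully home in its keeper and the lid is shut. I pushed the knob along its track with closed fingers until it hit the stop, backed off, rose clear and handed the job in at about 7 s on the robot's clock.

- **Bolt position:** the last wrist picture puts the knob about 67 mm short of the keeper's centre, exactly the fully home value. The bolt's tip shows beyond the keeper.
- **Lid:** the knob's height did not change. It is about 35 mm above the keeper's centre, under the 42 mm limit.
- **Clearance:** at the end the arm was about 10 cm above the chest, and the wrist force was near zero.
- **White-lidded chest:** the tool passed about 8 cm above it, so I did not touch it. I did not measure its knob again afterwards.

Two readings disagreed with what I expected:

- **Travel:** the knob moved only about 49 mm, not 60. It started about 119 mm from the keeper, so the bolt was already roughly 8–11 mm out of its fully withdrawn position.
- **Force:** the last push built up about 16 N against the stop, including about 8 N vertical. It went away when I backed off.

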